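# Undo the last swing bolt on the mould-oil pot

### The arm

A 6-joint arm with a two-finger parallel gripper is mounted at the origin on the work surface. World frame = base frame: x ahead of the robot, y to its left, z up, the work surface at z = 0. Lengths are in m, angles in rad, forces in N, time in s.
With the tool pointing down it reaches from about 0.3 to 0.775 m from the base axis. Payload 14.6 kg.
Tool frame: the origin (TCP) lies midway between the tips of the shut fingers; the grasp point (between the pads) lies 19 mm behind it (env.tcp_to_grasp is the distance from the TCP to the grasp point, in m); z points along the fingers, y is the direction in which the jaws open and shut (so a half turn about z gives the same grasp; the last joint's range is limited). The gripper opens to 85 mm and grips with 20 to 120 N. Pads are 22 mm wide; open, the fingers measure 114 mm over their backs; the gripper's body (76 mm by 85 mm) begins 54 mm behind the grasp point. The pads swing forward as they close: fully open they stand 13 mm farther back than shut.
Start: joints at [1.253, 0.3, 1.521, -0, 1.321, -0.067], TCP at [0.136, 0.533, 0.231] pointing down, gripper open.
Joint ranges: [-3.03, 3.03], [-0.79, 2.21], [0.23, 2.52], [-1.04, 4.18], [0, 3.07], [-2.55, 2.55]. Speed limits (rad/s): [2.22, 2.22, 2.57, 3.14, 3.14, 3.14].

### API

Orientations are given as a rotation vector (axis times angle).
In Python, from station import env, imaging, ticket gives the robot as it stands.
- The arm moves only by the tool send_rows, never from a script. Its argument "commands" is a list of rows, each a list of 5 numbers: the shift along the tool's x, y, z in mm, then the turn about the tool's z in rad, then the opening, from -1 (shut) to 1 (fully open), so that 0 is half open. A call has 1 to 10 rows; each row is the pose to reach, as a shift and turn from the pose commanded when the call began, along the tool's axes at that moment; what a row does not reach only later rows make up. A row lasts 1/8 s, in which the tool goes at most 62.5 mm and 10.7 degrees, less where a joint would pass 70% of its speed; a pose out of reach is approached as far as the arm can. A call with a gripper value outside its range is refused whole. The fingers move at their own pace and stop on an object; "grip_force" is the grip in N (left out, the last holds). Time passes only in rows, so rows that repeat a pose let the fingers close. It gives the time, the measured TCP pose, the force and the opening at its end, in the units of the state.
- env.sense(): the state, without advancing time (a new reading comes with each control period).
- imaging.capture(name): name is "scene" or "top" or "wrist"; returns a dict with "image" (400x640x3 uint8, blue, green, red), "vertical_fov" (degrees; the focal length in pixels is half the picture's height over the tangent of half this angle, whatever the lens; pixels are square), "cx", "cy" (the principal point, pixels), "k1" (the pictures are not rectified: a ray, as slopes to the right and down, at radius r is drawn at 1 + k1 r^2 times it, then the intrinsics apply), "rvec" (rotation vector, rad) and "tvec" (3), from world to camera coordinates, as OpenCV has them; the wrist camera has in their place "T_tool_cam" (4x4, takes a point from camera to tool coordinates, whose origin is the TCP and whose axes are the flange's). Camera axes: x right, y down, z forward; pixel columns grow to the right and rows downward; lengths in m; the calibration is good to about 2 mm. A picture is of the moment at which its call begins: read the wrist's pose just before it. There is no depth.
- ticket.sign_off(): hands the job in, once; it reports no verdict.
The state is a dict: "time_s": time; "joint_pos": joint angles; "dq": joint speeds; "joint_efforts": joint torques, N m; "tcp_pos": TCP position; "tool_rot": TCP orientation; "ft_force": force on the tool from outside, world axes, zero at the start; "moment": the same for the moment, N m; "opening": finger opening in m.
Only numpy, scipy, OpenCV 4.12 (cv2) and the standard library are available. Lean on these libraries where they do the work, as an engineer would, in place of code of your own. Each camera call takes 0.05 s, during which the arm holds its last target. There are 200 camera calls.

### The job

Two of the three swing bolts on the lid of the mould-oil pot are already undone and hang down; undo the last one, which still stands upright in its slotted lug. Back its wing nut off anticlockwise only as far as it takes to pass over the raised lip at the mouth of the slot, trying the bolt gently as you go and never forcing bolt or nut against the lug. Then swing the eyebolt out of the slot and fold it down outward until it lies level or lower, with at least 10 mm of the bolt still in the nut so that it cannot drop off, and leave the things around the pot alone.

Things in the scene. Friction and masses are not known exactly. Their poses are not given: they have to be found in the camera images.
- nut_centre (a point): Steel wing nut on the one bolt that still stands upright. Point on the bolt's axis, 20 mm above the nut's underside; z up the bolt, x along the wings. Nut 34 mm tall; wings 60 mm tip to tip, 8 mm thick; hub 26 mm wide and 14 mm tall, above it the wings rise 20 mm, 14 mm apart. Right-hand two-start thread, 8 mm per turn: anticlockwise from above loosens and lifts it, against about 0.2 N m.
- bolt_end (a point): End of the eyebolt's thread, on its axis, 85.6 mm from the hinge pin. At least 10 mm of bolt are in the nut while nut_centre is under 95.6 mm from the pin (90 to 93 at the start). How tight the nut was done up differs: the tightest passes the lip after about 0.57 of a turn, the loosest after 0.2; the loosest reaches the 10 mm limit 0.35 of a turn from its start.
- bolt_pivot (a point): Hinge pin of the 14 mm thick eyebolt, in a fork bracket on the pot's side, 108 mm above the bench. The frame turns with the bolt: z along the bolt towards its nut, x along the pin (level); -y points outward, away from the pot, while the bolt is upright. The pin is stiff: the bolt stays at any angle it is left at, and 2 to 3 N at the nut swing it.
- lug_slot (a point): Centre of the flat seat on the lid's slotted lug, on the axis of the upright bolt. The slot is 17 mm wide, open outward; a lip 1.7 mm high and 2.5 mm thick stands on both horns at its mouth, starting 11.5 mm outward of this point, and holds the nut back until it is lifted over. A springy gasket presses the lid up against the nut (up to 18 N) and lifts the lug up to 3.2 mm as the nut backs off.
- lid_middle (a point): Centre of the top face of the pot's lid: a flat grey disc 216 mm across, about 176 mm above the bench, 130 mm inward of the upright bolt. The lug's seat is 2 mm above this face. Handle, gauge and valves on the lid are at most 50 mm tall and 100 mm or more from the nut. The other two bolts hang down at the pot's far side.
- swing_bolt (a joint): Angle of the eyebolt about its pivot: 0 upright in the slot, growing as it swings outward and down, about 0.1 when the nut has passed the lip, 1.57 when level, 2.5 at its stop.
- cobble: Bystander: brown-grey concrete paving cobble, about 78 x 76 x 58 mm, on the bench; origin under its centre.
- oil_bottle: Bystander: white plastic bottle with a black cap, 68 mm across, 190 mm tall, standing; origin under its centre.
- scraper: Bystander: flat scraper with a wooden handle lying on the bench; origin under its middle, x along it towards the blade.
- rag_tin: Bystander: small open metal tin, 90 mm across the rim, 70 mm tall, beyond the pot; origin under its centre.

How it is judged:
On the way, in this order (a step that is already met when the one before it is completed fails the run):
1. the wing nut is backed off until it no longer clamps the lid, with the bolt still standing in its slot (contact force between swing_bolt and lid below 1 N and value of joint swing_bolt below 0.12 rad), for 0.2 s.
2. the eyebolt is swung out of the slotted lug (value of joint swing_bolt above 0.5 rad), for 0.1 s.
At the end, for the whole second after the job is handed in: The eyebolt is out of its slot and folded down outward to level or lower (joint above 1.4 rad), at rest, with its wing nut still on it and at least 10 mm of the bolt in the nut (nut_centre less than 95.6 mm from the pivot) (value of joint swing_bolt above 1.4 rad and velocity of joint swing_bolt between -0.05 and 0.05 rad/s and z of nut_centre in the frame of bolt_pivot below 0.0956 m); the robot touches nothing.
It fails at once if the bolt or its nut is forced against the lid's slotted lug (contact force between swing_bolt and lid above 35 N).
It fails at once if the cobble, the oil bottle, the scraper or the tin is disturbed (distance of any of cobble, oil_bottle, scraper, rag_tin from where it was at the start of the episode above 0.02 m).
It also fails if it takes over 72 s, if anything falls off the work surface, if the arm or the gripper's body presses on something with over 40 N, if the wrist force passes 120 N, or if a joint passes its speed limit or range.

## Working session

There is one attempt and no reset: what is moved stays moved. The work goes in short steps, Python scripts to look and compute and a tool call to move; the robot and the scene stay as the last step left them, time stands still between calls to the robot, and variables do not carry over. Pictures are saved under pics/ and viewed, about 8 in all and at most 12, crops included, and the job is handed in when it is done.

Besides the shell and the picture viewer there is one more tool, called after "Call:" as name(argument=value, ...) on one line, values as JSON. send_rows: Moves the arm, as the interface text tells. Its arguments: {"type":"object","properties":{"commands":{"type":"array","items":{"type":"array","items":{"type":"number"}}},"grip_force":{"type":"number"}},"required":["commands"]}

```bash
mkdir -p pics; ls; python3 - <<'E'
from station import env, imaging
import cv2,numpy as np
print(env.sense())
for n in("scene","top"):
    c=imaging.capture(n); np.savez(f"{n}.npz",**c); cv2.imwrite(f"pics/{n}0.png",c["image"])
    print({k:v for k,v in c.items() if k!="image"})
E
```

```text
pics
{'time_s': 0.0, 'joint_pos': array([ 1.25337285e+00,  3.00450573e-01,  1.52161418e+00,  2.02473858e-05,
        1.32068496e+00, -6.66074609e-02]), 'dq': array([-0.00043666,  0.00149599, -0.00045302, -0.00058764,  0.00055445,
       -0.00251241]), 'joint_efforts': array([-1.80489365e-03, -5.43496227e+01, -3.61798131e+01, -1.52729190e-04,
        3.96877571e-03, -5.39927407e-05]), 'tcp_pos': array([0.13643327, 0.53255912, 0.23071857]), 'tool_rot': array([-3.92926718e-01, -3.11668117e+00,  1.77808680e-03]), 'ft_force': array([-0.01322043,  0.70770893, -0.18651668]), 'moment': array([-0.0049334 ,  0.03662517, -0.04373797]), 'opening': 0.08552260831849005}
{'vertical_fov': 50.35680310160685, 'cx': 325.1065826269107, 'cy': 204.6305485491774, 'k1': -0.056740498929195256, 'rvec': array([ 2.1009408 ,  1.22622036, -0.50961303]), 'tvec': array([-0.27335141, -0.23471585,  1.70870888])}
{'vertical_fov': 42.75317641019124, 'cx': 320.7913057716208, 'cy': 197.7146624020115, 'k1': 0.0030414718386862095, 'rvec': array([ 2.17977214, -2.14644574,  0.13014087]), 'tvec': array([0.01339542, 0.56524042, 1.60133246])}
```

View pics/scene0.png

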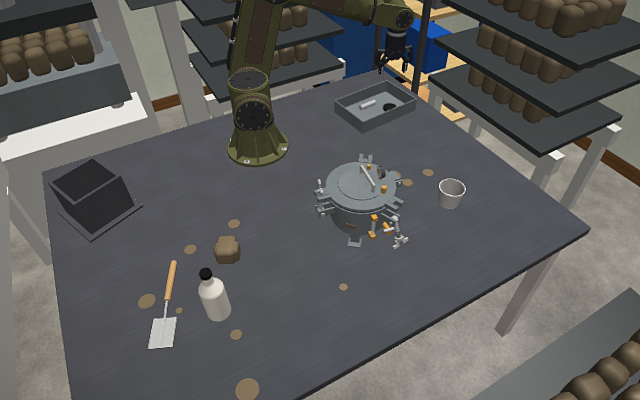

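View pics/top0.png

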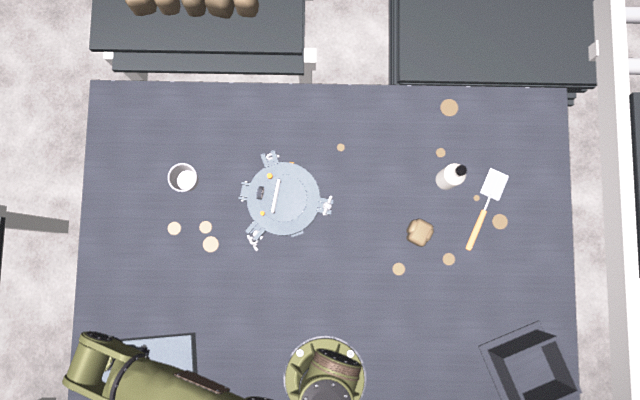

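The scene view shows the pot at about (363,195), with the tin at (452,193), the bottle at (213,295) and the cobble at (227,249). The top view shows the lid at (283,199), with fittings at (269,159), (325,205), (253,238) and (245,190). I'll zoom in to see which bolt is upright.

```bash
cat > h.py <<'E'
import numpy as np,cv2
from scipy.spatial.transform import Rotation as R
def cam(c,st=None):
    """returns f,cx,cy,k1,Rwc(world->cam),t"""
    f=200/np.tan(np.radians(float(c["vertical_fov"]))/2)
    if "rvec" in c: Rm=cv2.Rodrigues(np.array(c["rvec"]))[0]; t=np.array(c["tvec"])
    else:
        T=np.eye(4);T[:3,:3]=R.from_rotvec(st["tool_rot"]).as_matrix();T[:3,3]=st["tcp_pos"]
        W=np.linalg.inv(T@np.array(c["T_tool_cam"])); Rm,t=W[:3,:3],W[:3,3]
    return f,float(c["cx"]),float(c["cy"]),float(c["k1"]),Rm,t
def ray(C,u,v):
    f,cx,cy,k,Rm,t=C
    K=np.array([[f,0,cx],[0,f,cy],[0,0,1]])
    p=cv2.undistortPoints(np.array([[[u,v]]],float),K,np.array([k,0,0,0]))[0,0]
    return -Rm.T@t, Rm.T@np.array([p[0],p[1],1])
def onz(C,u,v,z):
    o,d=ray(C,u,v); return o+d*(z-o[2])/d[2]
def proj(C,P):
    f,cx,cy,k,Rm,t=C
    q=Rm@np.array(P)+t; x,y=q[:2]/q[2]; s=1+k*(x*x+y*y); return np.array([f*x*s+cx,f*y*s+cy])
def tri(rays):
    A=sum(np.eye(3)-np.outer(d,d)/(d@d) for o,d in rays); b=sum((np.eye(3)-np.outer(d,d)/(d@d))@o for o,d in rays)
    return np.linalg.solve(A,b)
E
python3 - <<'E'
from h import *
t=dict(np.load("top.npz"));s=dict(np.load("scene.npz"))
T=cam(t);S=cam(s)
for p in [(283,199),(269,159),(325,205),(253,238),(245,190)]: print(p,onz(T,*p,.176).round(3))
print(onz(T,182,177,.07),onz(T,420,232,.058), onz(T,460,171,.19))
a=cv2.resize(t["image"][140:260,225:345],(400,400),interpolation=cv2.INTER_CUBIC)
b=cv2.resize(s["image"][140:260,305:425],(400,400),interpolation=cv2.INTER_CUBIC)
cv2.imwrite("pics/crop.png",np.hstack([a,b]))
E
```

```text
(283, 199) [0.543 0.133 0.176]
(269, 159) [0.66  0.177 0.176]
(325, 205) [0.527 0.01  0.176]
(253, 238) [0.428 0.216 0.176]
(245, 190) [0.567 0.244 0.176]
[0.61918875 0.45832198 0.07      ] [ 0.45897173 -0.28963495  0.058     ] [ 0.63119129 -0.38126434  0.19      ]
```

View pics/crop.png

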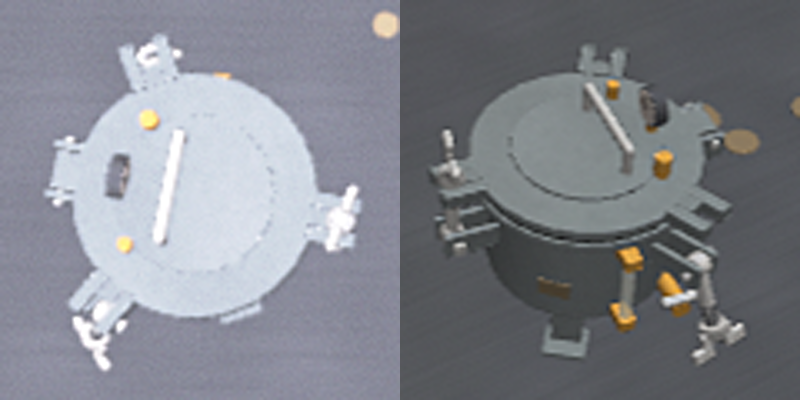

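The top crop shows the upright bolt at crop (342,217), which is full-image (327.6,205) and about world (0.526,0.005). The scene crop confirms it standing upright at the left, crop (450,160). Outward is roughly −y. I'll work out the tool axes and the approach.

```bash
python3 - <<'E'
from h import *
from station import env,imaging
s=env.sense(); M=R.from_rotvec(s["tool_rot"]).as_matrix(); print(M.round(3))
c=imaging.capture("wrist"); print(np.array(c["T_tool_cam"]).round(3),c["vertical_fov"],c["cx"],c["cy"],c["k1"])
S=cam(dict(np.load("scene.npz")));T=cam(dict(np.load("top.npz")))
# nut: scene crop (450,155) , top crop (342,217)
r=[ray(S,305+450*.3,140+152*.3),ray(T,225+342*.3,140+215*.3)]
print("nut",tri(r).round(3))
tgt=np.array([0.525,0.02,0.36]); print("shift mm",(M.T@(tgt-s["tcp_pos"])*1000).round(0))
E
```

```text
[[-0.969  0.248 -0.   ]
 [ 0.248  0.969 -0.001]
 [ 0.    -0.001 -1.   ]]
[[ 0.001 -0.965 -0.261  0.066]
 [ 1.     0.001  0.    -0.   ]
 [-0.    -0.261  0.965 -0.142]
 [ 0.     0.     0.     1.   ]] 58.404675871088564 318.46988862460057 200.2727782157168 0.018001179963968925
nut [0.639 0.121 0.282]
shift mm [-504. -400. -129.]
```

The scene crop starts at column 400, so I need to subtract that. Redoing it.

```bash
python3 - <<'E'
from h import *
S=cam(dict(np.load("scene.npz")));T=cam(dict(np.load("top.npz")))
print("nut",tri([ray(S,305+50*.3,140+152*.3),ray(T,225+342*.3,140+215*.3)]).round(3))
E
```

```text
nut [0.525 0.004 0.21 ]
```

Call:
send_rows(commands=[[0,0,-60,0,1],[0,0,-129,0,1],[-50,-40,-129,0,1],[-98,-78,-129,0,1],[-146,-116,-129,0,1],[-194,-154,-129,0,1],[-242,-192,-129,0,1],[-290,-230,-129,0,1],[-338,-268,-129,0,1],[-386,-306,-129,0,1]])

```text
time_s: 1.4
tcp_pos: [0.4353, 0.1387, 0.3603]
tool_rot: [0.393, 3.117, 0.0]
ft_force: [0.3, 0.7, 0.2]
opening: 0.0855
```

Call:
send_rows(commands=[[-45,-40,0,0,1],[-85,-75,10,0,1],[-120,-108,25,0,1],[-120,-108,30,0,1],[-120,-108,30,0,1]])

```text
time_s: 2.02
tcp_pos: [0.5237, 0.0064, 0.3299]
tool_rot: [-0.393, -3.116, -0.0]
ft_force: [-0.1, 1.8, 1.0]
opening: 0.0852
```

```bash
cat > w.py <<'E'
from h import *
from station import env,imaging
import sys
s=env.sense();c=imaging.capture("wrist");n=sys.argv[1]
np.savez(n+".npz",**c,tcp_pos=s["tcp_pos"],tool_rot=s["tool_rot"])
print(s["tcp_pos"].round(4),s["tool_rot"].round(4),s["joint_pos"].round(3),s["ft_force"].round(2))
u,v=proj(cam(c,s),[float(x) for x in sys.argv[2:5]]);print(u,v)
h=int(sys.argv[5]);u,v=int(u),int(v);x0=max(0,u-h);y0=max(0,v-h)
k=600/(2*h);print("origin",x0,y0,"scale",k)
cv2.imwrite(f"pics/{n}.png",cv2.resize(c["image"][y0:y0+2*h,x0:x0+2*h],None,fx=k,fy=k,interpolation=cv2.INTER_CUBIC))
E
python3 w.py w1 .525 .004 .2 100
```

```text
[0.5237 0.0064 0.3299] [-3.9300e-01 -3.1159e+00 -1.0000e-04] [-0.058  0.184  1.437  0.     1.521 -1.378] [-0.08  1.82  0.95]
315.82147163177615 193.6209482926288
origin 215 93 scale 3.0
```

View pics/w1.png

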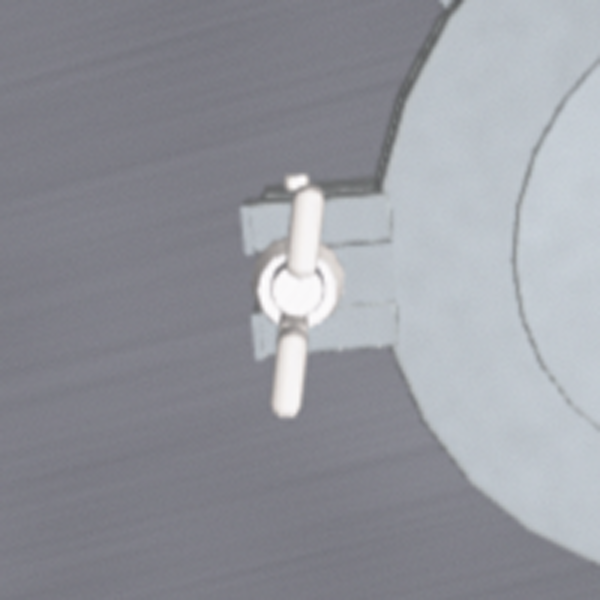

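The wrist view shows the wing tips at crop (311,190) and (286,416), the hub ring at (300,287), and the slot edges between (247,250)-(390,240) and (253,315)-(398,303).

```bash
python3 - <<'E'
from h import *
c=dict(np.load("w1.npz"));C=cam(c,c)
g=lambda x,y,z:onz(C,215+x/3,93+y/3,z)
a,b=g(311,190,.212),g(286,416,.212);print("tips",a,b,np.linalg.norm(a-b),"mid",(a+b)/2)
print("hub",g(300,287,.192))
o=(g(247,250,.178)+g(253,315,.178))/2;i=(g(390,240,.178)+g(398,303,.178))/2
d=(o-i)[:2];d/=np.linalg.norm(d);print("slot w",np.linalg.norm(g(247,250,.178)-g(253,315,.178)),"mouth",o,"out",d,np.degrees(np.arctan2(d[1],d[0])))
w=(a-b)[:2];print("wing ang",np.degrees(np.arctan2(w[1],w[0])))
M=R.from_rotvec(c["tool_rot"]).as_matrix();print("tool x ang",np.degrees(np.arctan2(M[1,0],M[0,0])))
n=np.r_[((a+b)/2)[:2],.2];print("shift",M.T@(n-c["tcp_pos"])*1000)
E
```

```text
tips [0.49553407 0.01382004 0.212     ] [ 0.55033414 -0.00680604  0.212     ] 0.058553243115436644 mid [0.52293411 0.003507   0.212     ]
hub [0.52278478 0.00383029 0.192     ]
slot w 0.01877606446059066 mouth [ 0.5212807  -0.01041398  0.178     ] out [-0.171187   -0.98523856] -99.85684065864348
wing ang 159.3742727319269
tool x ang 165.62265121499064
shift [ -0.15005491  -3.00324565 129.92344166]
```

Call:
send_rows(commands=[[0,-3,0,0.18,1],[0,-3,0,0.36,1],[0,-3,0,0.54,1],[0,-3,0,0.72,1],[0,-3,0,0.9,1],[0,-3,0,1.08,1],[0,-3,0,1.26,1],[0,-3,0,1.44,1],[0,-3,0,1.62,1],[0,-3,0,1.62,1]])

```text
time_s: 3.32
tcp_pos: [0.5229, 0.0042, 0.331]
tool_rot: [2.526, 1.867, 0.001]
ft_force: [0.1, 0.2, 0.4]
opening: 0.0855
```

Call:
send_rows(commands=[[0,0,0,0.18,1],[0,0,0,0.36,1],[0,0,0,0.54,1],[0,0,0,0.72,1],[0,0,0,0.9,1],[0,0,0,1.08,1],[0,0,0,1.26,1],[0,0,0,1.44,1],[0,0,0,1.63,1],[0,0,0,1.63,1]])

```text
time_s: 4.58
tcp_pos: [0.5231, 0.0037, 0.3307]
tool_rot: [-3.092, 0.553, -0.001]
ft_force: [-0.4, 0.1, -0.2]
opening: 0.0852
```

```bash
python3 w.py w2 .523 .0036 .2 60
```

```text
[0.5231 0.0037 0.3307] [-3.0925e+00  5.5280e-01 -1.0000e-03] [-0.063  0.182  1.438  0.     1.521  1.862] [-0.44  0.15 -0.17]
318.62700162787667 190.5681059570304
origin 258 130 scale 5.0
```

View pics/w2.png

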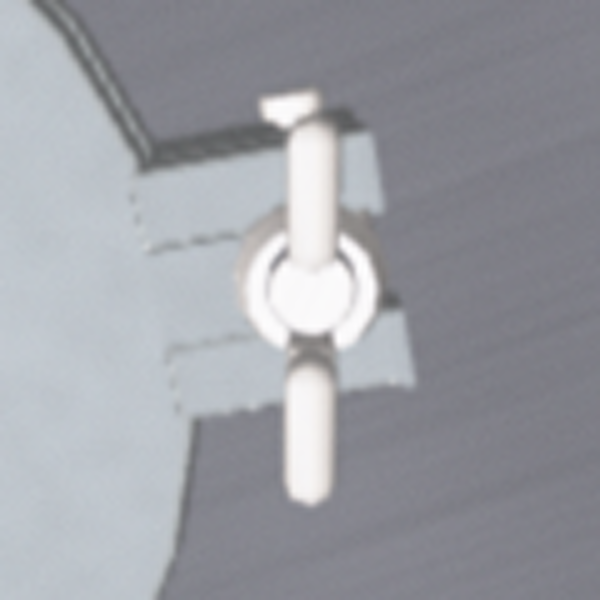

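The wings are nearly aligned with the image vertical: tips at crop (314,120) and (309,504), hub at (311,288).

```bash
python3 - <<'E'
from h import *
c=dict(np.load("w2.npz"));C=cam(c,c)
g=lambda x,y,z:onz(C,258+x/5,130+y/5,z)
a,b=g(314,120,.212),g(309,504,.212);print("tips",np.linalg.norm(a-b),"mid",(a+b)/2,"hub",g(311,288,.192))
w=(a-b)[:2];print("wing ang",np.degrees(np.arctan2(w[1],w[0])))
M=R.from_rotvec(c["tool_rot"]).as_matrix();print("tool x ang",np.degrees(np.arctan2(M[1,0],M[0,0])))
n=np.r_[((a+b)/2)[:2],.198];print("shift",M.T@(n-c["tcp_pos"])*1000)
E
```

```text
tips 0.0593713110619443 mid [0.52315148 0.00221892 0.212     ] hub [0.52305868 0.00222791 0.192     ]
wing ang -20.875814913248956
tool x ang -20.26841007348194
shift [  0.54313819   1.4161798  132.68969459]
```

Call:
send_rows(commands=[[0.3,0.7,50,0.01,0.2],[0.3,0.7,95,0.01,0.0],[0.3,0.7,120,0.01,-0.2],[0.3,0.7,129.5,0.01,-0.3],[0.3,0.7,129.5,0.01,-0.3],[0.3,0.7,129.5,0.01,-0.3]], grip_force=30)

```text
time_s: 5.38
tcp_pos: [0.5237, 0.0025, 0.202]
tool_rot: [-3.088, 0.575, -0.003]
ft_force: [0.0, 0.3, 0.4]
opening: 0.0298
```

Call:
send_rows(commands=[[0,0,0,0,-0.6],[0,0,0,0,-0.8],[0,0,0,0,-1],[0,0,0,0,-1],[0,0,0,0,-1],[0,0,0,0,-1]])

```text
time_s: 6.12
tcp_pos: [0.5234, 0.0025, 0.2012]
tool_rot: [-3.088, 0.577, -0.001]
ft_force: [-0.7, -0.1, 6.0]
opening: 0.0069
```

Call:
send_rows(commands=[[0,0,-0.4,-0.06,-1],[0,0,-0.6,-0.16,-1],[0,0,-0.7,-0.26,-1],[0,0,-0.8,-0.35,-1],[0,0,-0.8,-0.35,-1]])

```text
time_s: 6.75
tcp_pos: [0.5233, 0.0025, 0.2016]
tool_rot: [-3.141, 0.031, -0.001]
ft_force: [1.3, 1.2, 2.1]
opening: 0.0069
```

```bash
cat > s.py <<'E'
from station import env
import numpy as np
s=env.sense();print(s["time_s"],s["tcp_pos"].round(4),s["ft_force"].round(2),s["moment"].round(3),s["joint_pos"].round(3),s["opening"])
E
python3 s.py
```

```text
6.75 [0.5233 0.0025 0.2016] [1.33 1.21 2.11] [ 0.141 -0.103 -0.042] [-0.065  0.267  1.634  0.     1.24   1.525] 0.0069111341382540005
```

Call:
send_rows(commands=[[0,0,-0.1,-0.12,-1],[0,0,-0.3,-0.24,-1],[0,0,-0.5,-0.36,-1],[0,0,-0.6,-0.48,-1],[0,0,-0.8,-0.6,-1],[0,0,-0.9,-0.72,-1],[0,0,-0.9,-0.72,-1]])

```text
time_s: 7.62
tcp_pos: [0.5233, 0.0026, 0.2025]
tool_rot: [-2.952, -1.075, -0.0]
ft_force: [1.5, 2.0, 1.7]
opening: 0.007
```

```bash
python3 s.py; python3 - <<'E'
from h import *
from station import env
M=R.from_rotvec(env.sense()["tool_rot"]).as_matrix()
print("out in tool",M.T@np.array([-.163,-.987,0]))
E
```

```text
7.625 [0.5233 0.0026 0.2025] [1.48 1.98 1.71] [ 0.188 -0.121  0.002] [-0.065  0.266  1.633  0.     1.242  0.807] 0.006957649511556219
out in tool [-7.59399536e-01  6.51191443e-01 -2.23994203e-04]
```

Call:
send_rows(commands=[[-0.8,0.6,0,0,-1],[-1.5,1.3,0,0,-1],[-1.5,1.3,0,0,-1]])

```text
time_s: 8.0
tcp_pos: [0.523, 0.001, 0.2025]
tool_rot: [-2.952, -1.074, -0.001]
ft_force: [1.9, 4.6, 1.5]
opening: 0.0067
```

Call:
send_rows(commands=[[-0.6,0.5,0,0,-1],[-1.1,1.0,0,0,-1],[-1.1,1.0,0,0,-1]])

```text
time_s: 8.38
tcp_pos: [0.5229, -0.0002, 0.2025]
tool_rot: [-2.951, -1.074, -0.002]
ft_force: [2.1, 6.3, 2.0]
opening: 0.0068
```

Call:
send_rows(commands=[[-0.6,0.5,0,0,-1],[-1.1,1.0,0,0,-1],[-1.1,1.0,0,0,-1]])

```text
time_s: 8.75
tcp_pos: [0.5227, -0.0012, 0.2025]
tool_rot: [-2.95, -1.074, -0.002]
ft_force: [2.7, 11.4, 0.9]
opening: 0.0065
```

Blocked: force jumps to 11 N at about 4 mm, so the nut is still behind the lip. Return, turn further, retest.

Call:
send_rows(commands=[[1.5,-1.3,0,0,-1],[3.7,-3.3,0,0,-1],[3.7,-3.3,-0.2,-0.13,-1],[3.7,-3.3,-0.3,-0.26,-1],[3.7,-3.3,-0.5,-0.4,-1],[3.7,-3.3,-0.5,-0.4,-1]])

```text
time_s: 9.5
tcp_pos: [0.5232, 0.0024, 0.203]
tool_rot: [2.679, 1.641, -0.0]
ft_force: [-0.5, -0.2, 2.4]
opening: 0.0063
```

```bash
cat > o.py <<'E'
from h import *
from station import env
s=env.sense()
M=R.from_rotvec(s["tool_rot"]).as_matrix()
d=np.array([-.163,-.987,0])
print("out in tool",(M.T@d).round(3),s["tcp_pos"].round(4),"F out",s["ft_force"]@d,s["ft_force"].round(1),s["moment"].round(3),"q6",s["joint_pos"][5].round(3))
E
python3 o.py
```

```text
out in tool [-0.953  0.303  0.   ] [0.5232 0.0024 0.203 ] F out 0.23828353187905946 [-0.5 -0.2  2.4] [-0.12  -0.091 -0.002] q6 0.407
```

Call:
send_rows(commands=[[-1.5,0.5,0,0,-1],[-2.9,0.9,0,0,-1],[-4.3,1.4,0,0,-1],[-4.3,1.4,0,0,-1]])

```text
time_s: 10.0
tcp_pos: [0.5227, -0.001, 0.203]
tool_rot: [-2.678, -1.639, -0.002]
ft_force: [2.3, 8.5, 0.3]
opening: 0.0068
```

Still blocked (8.5 N at the same spot).

Call:
send_rows(commands=[[2,-0.7,0,0,-1],[0,0,0,0,-1],[0,0,-0.2,-0.15,-1],[0,0,-0.4,-0.3,-1],[0,0,-0.4,-0.3,-1]])

```text
time_s: 10.62
tcp_pos: [0.5225, -0.0014, 0.2033]
tool_rot: [-2.4, -2.025, -0.001]
ft_force: [1.5, 6.7, 0.6]
opening: 0.0069
```

```bash
python3 o.py
```

```text
out in tool [-1.     0.005 -0.001] [ 0.5225 -0.0014  0.2033] F out -6.876769889787463 [1.5 6.7 0.6] [ 1.368 -0.363 -0.004] q6 0.095
```

Call:
send_rows(commands=[[-0.8,0,0,0,-1],[-1.5,0,0,0,-1],[-1.5,0,0,0,-1]])

```text
time_s: 11.0
tcp_pos: [0.5223, -0.0024, 0.2032]
tool_rot: [-2.402, -2.023, -0.002]
ft_force: [3.3, 11.4, -0.7]
opening: 0.0067
```

Call:
send_rows(commands=[[3,0,0,0,-1],[6,0,0,0,-1],[6,0,-0.2,-0.17,-1],[6,0,-0.4,-0.34,-1],[6,0,-0.6,-0.5,-1],[6,0,-0.6,-0.5,-1]])

```text
time_s: 11.75
tcp_pos: [0.5234, 0.0022, 0.204]
tool_rot: [1.828, 2.554, -0.001]
ft_force: [2.3, -2.4, 0.9]
opening: 0.0067
```

```bash
python3 o.py
```

```text
out in tool [-0.882 -0.473  0.001] [0.5234 0.0022 0.204 ] F out 1.9825177511509733 [ 2.3 -2.4  0.9] [-0.633 -0.429  0.089] q6 -0.394
```

Call:
send_rows(commands=[[-1.5,-0.8,0,0,-1],[-2.9,-1.6,0,0,-1],[-4.4,-2.4,0,0,-1],[-4.4,-2.4,0,0,-1]])

```text
time_s: 12.25
tcp_pos: [0.5225, -0.0019, 0.2039]
tool_rot: [-1.827, -2.555, -0.002]
ft_force: [3.5, 5.9, -1.4]
opening: 0.0066
```

Call:
send_rows(commands=[[-0.9,-0.5,0,0,-1],[-1.8,-1.0,0,0,-1],[-1.8,-1.0,0,0,-1]])

```text
time_s: 12.62
tcp_pos: [0.5222, -0.0031, 0.2039]
tool_rot: [-1.826, -2.555, -0.004]
ft_force: [5.7, 12.0, -1.6]
opening: 0.007
```

```bash
python3 o.py
```

```text
out in tool [-0.881 -0.474 -0.003] [ 0.5222 -0.0031  0.2039] F out -12.751094009837695 [ 5.7 12.  -1.6] [ 2.282 -0.868  0.117] q6 -0.408
```

Still blocked (12.7 N). Back, another half radian.

Call:
send_rows(commands=[[3.2,1.8,0,0,-1],[6.2,3.4,0,0,-1],[6.2,3.4,-0.2,-0.17,-1],[6.2,3.4,-0.4,-0.34,-1],[6.2,3.4,-0.6,-0.45,-1],[6.2,3.4,-0.6,-0.45,-1]])

```text
time_s: 13.38
tcp_pos: [0.5235, 0.0024, 0.2046]
tool_rot: [1.212, 2.898, 0.0]
ft_force: [5.0, -0.6, -1.1]
opening: 0.007
```

```bash
python3 o.py
```

```text
out in tool [-0.588 -0.809  0.   ] [0.5235 0.0024 0.2046] F out -0.1814110088887931 [ 5.  -0.6 -1.1] [-0.389 -1.109  0.054] q6 -0.844
```

Call:
send_rows(commands=[[-1.0,-1.3,0,0,-1],[-1.9,-2.7,0,0,-1],[-2.9,-4.0,0,0,-1],[-2.9,-4.0,0,0,-1]])

```text
time_s: 13.88
tcp_pos: [0.5226, -0.0022, 0.2046]
tool_rot: [1.214, 2.898, 0.001]
ft_force: [4.9, 0.9, -0.5]
opening: 0.0068
```

Call:
send_rows(commands=[[-0.6,-0.8,0,0,-1],[-1.2,-1.6,0,0,-1],[-1.2,-1.6,0,0,-1]])

```text
time_s: 14.25
tcp_pos: [0.5223, -0.0038, 0.2045]
tool_rot: [-1.213, -2.897, -0.002]
ft_force: [6.1, 3.6, -2.4]
opening: 0.0069
```

```bash
python3 o.py
```

```text
out in tool [-0.589 -0.809 -0.001] [ 0.5223 -0.0038  0.2045] F out -4.560538080644044 [ 6.1  3.6 -2.4] [ 0.769 -0.989 -0.021] q6 -0.856
```

Much freer now: 0.9 N at 4.6 mm, and 4.6 N at about 6.3 mm. I'll return to upright, release, wait so that step 1 holds, and look.

Call:
send_rows(commands=[[2,2.8,0,0,-1],[4.1,5.6,0,0,-1],[4.1,5.6,0,0,-0.5],[4.1,5.6,0,0,-0.2],[4.1,5.6,0,0,0],[4.1,5.6,0,0,0],[4.1,5.6,-40,0,0],[4.1,5.6,-80,0,0],[4.1,5.6,-120,0,0],[4.1,5.6,-120,0,0]])

```text
time_s: 15.5
tcp_pos: [0.5239, 0.0024, 0.3275]
tool_rot: [1.208, 2.895, 0.003]
ft_force: [0.5, -0.2, 0.1]
opening: 0.0428
```

```bash
python3 w.py w3 .523 .0025 .2 60; python3 o.py
```

```text
[0.5239 0.0024 0.3275] [1.2084e+00 2.8947e+00 2.6000e-03] [-0.065  0.182  1.445  0.     1.509 -0.845] [ 0.48 -0.19  0.08]
317.2204807293687 190.36494917905054
origin 257 130 scale 5.0
out in tool [-0.587 -0.81  -0.   ] [0.5234 0.0024 0.3253] F out 0.8895473493546552 [ 0.6 -1.  -0.9] [-0.02   0.021  0.001] q6 -0.845
```

View pics/w3.png

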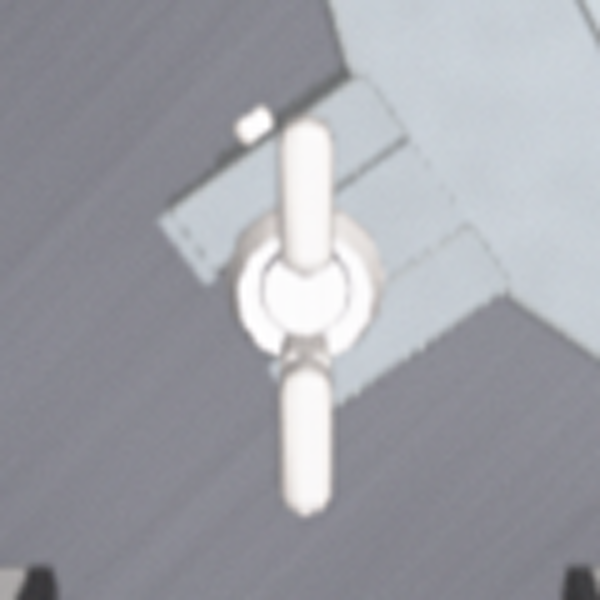

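The nut has turned with the gripper: tips at crop (306,118) and (307,515), hub at (306,290), leaning slightly outward. Measuring that and planning the push from inboard.

```bash
python3 - <<'E'
from h import *
c=dict(np.load("w3.npz"));C=cam(c,c)
g=lambda x,y,z:onz(C,257+x/5,130+y/5,z)
a,b=g(306,118,.216),g(307,515,.216);m=(a+b)/2;print("len",np.linalg.norm(a-b),"mid",m,"hub",g(306,290,.196))
d=np.array([-.163,-.987]);print("outward of 0.523,0.0029:",(m[:2]-[.523,.0029])@d, "side",(m[:2]-[.523,.0029])@[d[1],-d[0]])
w=(a-b)[:2];print("wing ang",np.degrees(np.arctan2(w[1],w[0])))
E
```

```text
len 0.05983259684596619 mid [0.52299436 0.0036281  0.216     ] hub [0.52289363 0.00370134 0.196     ]
outward of 0.523,0.0029: -0.0007177116704624707 side 0.00012424852933969185
wing ang 134.85625537147462
```

Call:
send_rows(commands=[[10,14,0,0.17,-0.4],[22.3,30.8,0,0.34,-1],[22.3,30.8,0,0.51,-1],[22.3,30.8,0,0.68,-1],[22.3,30.8,0,0.85,-1],[22.3,30.8,0,0.943,-1],[22.3,30.8,40,0.943,-1],[22.3,30.8,80,0.943,-1],[22.3,30.8,110,0.943,-1],[22.3,30.8,110,0.943,-1]], grip_force=20)

```text
time_s: 16.8
tcp_pos: [0.5282, 0.0399, 0.2119]
tool_rot: [-2.392, -2.031, 0.007]
ft_force: [0.2, 0.0, 1.4]
opening: 0.0001
```

```bash
python3 o.py
```

```text
out in tool [-1.    -0.001  0.001] [0.5282 0.0399 0.2119] F out -0.07898326648701087 [0.2 0.  1.4] [ 0.038  0.033 -0.041] q6 0.169
```

Call:
send_rows(commands=[[0,0,15,0,-1],[0,0,25,0,-1],[0,0,25,0,-1],[-6,0,25,0,-1],[-12,0,25,0,-1],[-15,0,25,0,-1],[-15,0,25,0,-1]])

```text
time_s: 17.68
tcp_pos: [0.5271, 0.0249, 0.1898]
tool_rot: [2.395, 2.033, 0.0]
ft_force: [-0.0, 1.3, 0.2]
opening: -0.0
```

```bash
python3 o.py
```

```text
out in tool [-1. -0. -0.] [0.5271 0.0249 0.1898] F out -1.2775246109933125 [-0.   1.3  0.2] [-0.042  0.075 -0.033] q6 0.141
```

Front face is near the hub. Push outward in small, force-watched steps.

Call:
send_rows(commands=[[-1.5,0,0,0,-1],[-3,0,0,0,-1],[-4,0,0,0,-1],[-4,0,0,0,-1]])

```text
time_s: 18.18
tcp_pos: [0.5265, 0.0213, 0.1897]
tool_rot: [2.395, 2.033, 0.0]
ft_force: [0.2, 1.9, 1.4]
opening: -0.0002
```

Call:
send_rows(commands=[[-1,0,0,0,-1],[-2,0,0,0,-1],[-2,0,0,0,-1]])

```text
time_s: 18.55
tcp_pos: [0.5262, 0.0197, 0.1898]
tool_rot: [-2.395, -2.033, -0.002]
ft_force: [1.1, 6.8, 2.8]
opening: 0.0001
```

Call:
send_rows(commands=[[-0.7,0,0,0,-1],[-1.5,0,0,0,-1],[-1.5,0,0,0,-1]])

```text
time_s: 18.92
tcp_pos: [0.5258, 0.0177, 0.1896]
tool_rot: [2.395, 2.033, 0.0]
ft_force: [1.3, 2.6, 2.0]
opening: 0.0
```

Call:
send_rows(commands=[[-0.7,0,0,0,-1],[-1.5,0,0,0,-1],[-1.5,0,0,0,-1]])

```text
time_s: 19.3
tcp_pos: [0.5256, 0.0165, 0.1897]
tool_rot: [-2.395, -2.033, -0.001]
ft_force: [0.1, 4.4, 4.0]
opening: 0.0
```

Call:
send_rows(commands=[[-0.7,0,0,0,-1],[-1.5,0,0,0,-1],[-1.5,0,0,0,-1]])

```text
time_s: 19.68
tcp_pos: [0.5254, 0.0151, 0.1897]
tool_rot: [-2.395, -2.033, -0.001]
ft_force: [0.7, 5.5, 3.3]
opening: 0.0001
```

Call:
send_rows(commands=[[-0.7,0,0,0,-1],[-1.5,0,0,0,-1],[-1.5,0,0,0,-1]])

```text
time_s: 20.05
tcp_pos: [0.5252, 0.0136, 0.1897]
tool_rot: [-2.395, -2.033, -0.001]
ft_force: [0.5, 4.8, 3.3]
opening: 0.0003
```

Call:
send_rows(commands=[[-1,0,0,0,-1],[-2,0,0,0,-1],[-3,0,0,0,-1],[-3,0,0,0,-1]])

```text
time_s: 20.55
tcp_pos: [0.5247, 0.0106, 0.1897]
tool_rot: [-2.395, -2.033, -0.001]
ft_force: [0.8, 5.4, 3.3]
opening: 0.0003
```

Call:
send_rows(commands=[[-1,0,0,0,-1],[-2,0,0,0,-1],[-3,0,0,0,-1],[-4,0,0,0,-1],[-4,0,0,0,-1]])

```text
time_s: 21.18
tcp_pos: [0.524, 0.0066, 0.1896]
tool_rot: [-2.395, -2.033, -0.0]
ft_force: [0.6, 4.3, 1.9]
opening: -0.0001
```

It's past the lip and swinging freely. On outward.

Call:
send_rows(commands=[[-5,0,0,0,-1],[-10,0,0,0,-1],[-15,0,0,0,-1],[-20,0,0,0,-1],[-25,0,0,0,-1],[-30,0,0,0,-1],[-36,0,0,0,-1],[-36,0,0,0,-1]])

```text
time_s: 22.18
tcp_pos: [0.5181, -0.0297, 0.1896]
tool_rot: [2.395, 2.032, -0.0]
ft_force: [-0.0, -0.3, -0.9]
opening: -0.0002
```

```bash
python3 o.py; python3 - <<'E'
from station import imaging
import cv2,numpy as np
a=imaging.capture("scene")["image"][130:250,265:385]
cv2.imwrite("pics/s2.png",cv2.resize(a,(500,500),interpolation=cv2.INTER_CUBIC))
E
```

```text
out in tool [-1. -0.  0.] [ 0.5181 -0.0297  0.1896] F out 0.2534892271913204 [-0.  -0.3 -0.9] [ 0.014 -0.029  0.007] q6 0.036
```

View pics/s2.png

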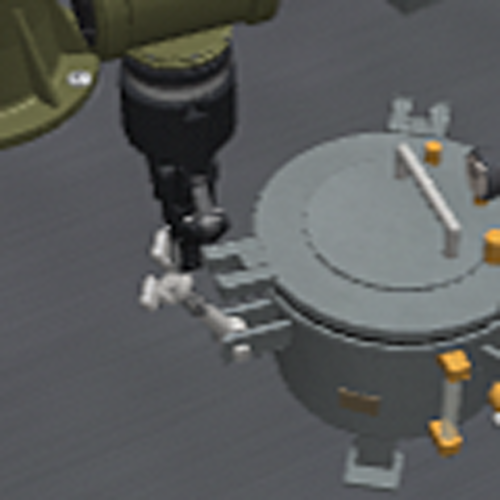

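The bolt is out at about 1 rad, with the finger above and behind it. Next: move outward and press it down gently.

Call:
send_rows(commands=[[-15,0,0,0,-1],[-30,0,0,0,-1],[-38,0,0,0,-1],[-38,0,8,0,-1],[-38,0,16,0,-1],[-38,0,24,0,-1],[-38,0,32,0,-1],[-38,0,40,0,-1],[-38,0,40,0,-1]])

```text
time_s: 23.35
tcp_pos: [0.5114, -0.0663, 0.1485]
tool_rot: [-2.393, -2.032, 0.002]
ft_force: [-0.1, -0.5, -0.2]
opening: 0.0001
```

Call:
send_rows(commands=[[0,0,7,0,-1],[0,0,14,0,-1],[0,0,21,0,-1],[0,0,28,0,-1],[0,0,34,0,-1],[0,0,40,0,-1],[0,0,40,0,-1]])

```text
time_s: 24.22
tcp_pos: [0.5117, -0.0665, 0.109]
tool_rot: [-2.394, -2.033, 0.001]
ft_force: [-1.0, -0.6, -0.2]
opening: -0.0003
```

Call:
send_rows(commands=[[0,0,-40,0,-1],[0,0,-90,0,-1],[0,0,-150,0,-1],[0,0,-200,0,-1],[0,0,-200,0,-1],[0,0,-200,0,-1]])

```text
time_s: 24.98
tcp_pos: [0.5117, -0.0665, 0.3088]
tool_rot: [-2.394, -2.033, 0.001]
ft_force: [0.0, 0.8, -1.1]
opening: -0.0001
```

```bash
python3 w.py w4 .512 -.06 .11 100; python3 - <<'E'
from station import imaging
import cv2,numpy as np
c=imaging.capture("scene");np.savez("scene2.npz",**c)
a=cv2.resize(c["image"][130:250,265:385],(400,400),interpolation=cv2.INTER_CUBIC)
b=cv2.resize(cv2.imread("pics/w4.png"),(400,400))
cv2.imwrite("pics/m4.png",np.hstack([a,b]))
E
```

```text
[ 0.5117 -0.0665  0.3088] [-2.3943e+00 -2.0327e+00  8.0000e-04] [-0.2    0.175  1.496  0.     1.472 -0.037] [ 0.01  0.78 -1.1 ]
317.96594773215213 167.5414828355609
origin 217 67 scale 3.0
```

View pics/m4.png

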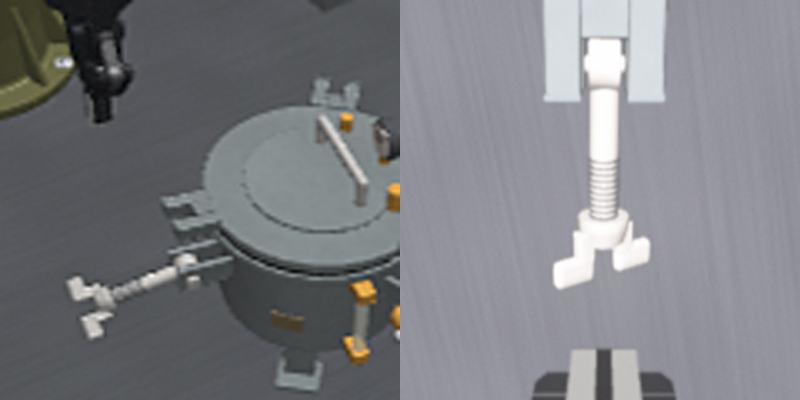

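The bolt is folded outward. In the scene crop the hub is at (103,297) and the eye at (187,268); in the wrist crop the hub is at (203,227) and the eye at (203,62). Triangulating for the angle and the nut's distance.

```bash
python3 - <<'E'
from h import *
S=cam(dict(np.load("scene2.npz")));c=dict(np.load("w4.npz"));W=cam(c,c)
f=lambda s,w:tri([ray(S,265+s[0]*.3,130+s[1]*.3),ray(W,217+w[0]*.5,67+w[1]*.5)])
h=f((103,297),(203,227));e=f((187,268),(203,62));print(h,e)
d=h-e;print("len",np.linalg.norm(d),"angle",np.pi/2-np.arcsin(d[2]/np.linalg.norm(d)), "using pin z .108:",np.pi/2-np.arcsin((h[2]-.108)/.082))
# wrist-only: hub axial middle lies ~82-88 from pin; wing tips in outward reach
E
```

```text
[ 0.51046032 -0.07513429  0.09407244] [0.52371324 0.00503097 0.10260194]
len 0.08169982195513671 angle 1.6753874077379303 using pin z .108: 1.74147209611817
```

```bash
python3 s.py; python3 -c "
from station import ticket
print(ticket.sign_off())"
```

```text
25.075 [ 0.5116 -0.0665  0.3082] [ 0.75 -0.04  0.11] [0.05  0.005 0.01 ] [-0.2    0.176  1.496  0.     1.472 -0.037] 6.83315893812722e-05
the job is handed in; nothing more can be done
None
```

The last swing bolt is undone and folded down outward, and I handed the job in at 25 s of the 72 s allowed. No verdict was reported.

- **Backing off:** I turned the wing nut anticlockwise about 0.43 of a turn, trying the bolt gently at each stop. It was still held by the lip at 0.17, 0.23, 0.28 and 0.36 of a turn, and came free at 0.43. The highest force at the wrist in any reading was about 13 N; the force on the lug itself cannot be read.
- **Swinging out:** I released the nut with the bolt upright. I then pushed it out of the slot with the shut fingers at about 4 to 7 N and folded it down.
- **Final angle:** the two-view check puts the bolt at about 1.7 rad (1.68 to 1.74), where 1.4 is needed.
- **Nut on the bolt:** `nut_centre` is about 94.7 mm from the pin against the 95.6 mm limit. That reading is only good to 1 or 2 mm, so the pictures alone do not prove the 10 mm of thread. The given lip figures and my turn count support it: they put it at 95.2 mm at most, if the nut was still held at 0.36 of a turn. The wings seemed to point the same way as before the push, to within about 10 degrees.
- **Surroundings:** the gripper is clear, about 0.2 m above the bolt. I kept well away from the cobble, bottle, scraper and tin but did not measure them again at the end.

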